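Bring the bench computer up on the screen

ROBOT

A 6-joint arm with a two-finger parallel gripper is mounted at the origin on the work surface. World frame = base frame: x ahead of the robot, y to its left, z up, the work surface at z = 0. Lengths are in m, angles in rad, forces in N, time in s.
With the tool pointing down it reaches from about 0.325 to 0.9 m from the base axis. Payload 6.1 kg.
Tool frame: the origin (TCP) lies midway between the tips of the shut fingers; the grasp point (between the pads) lies 19 mm behind it; z points along the fingers, y is the line along which they close (so a half turn about z gives the same grasp; the last joint's range is limited). The gripper opens to 85 mm and grips with 20 to 120 N. Pads are 22 mm wide; open, the fingers measure 114 mm over their backs; the gripper's body (76 mm by 85 mm) begins 54 mm behind the grasp point. The pads swing forward as they close: fully open they stand 13 mm farther back than shut.
Start: joints at [-1.399, 0.22, 1.526, -0, 1.395, -0.126], TCP at [0.183, -0.597, 0.231] pointing down, gripper open.
Joint ranges: [-2.98, 2.98], [-0.91, 2.08], [0.09, 2.57], [-1.24, 4.39], [0.2, 2.65], [-2.68, 2.68]. Speed limits (rad/s): [2.57, 2.57, 3.01, 3.14, 3.14, 3.14].

INTERFACE

Orientations are given as [roll, pitch, yaw] about the fixed x, y, z axes, in that order (R = Rz(yaw) Ry(pitch) Rx(roll)).
In Python, from rig import ctrl gives the robot as it stands.
- The arm moves only by the tool arm_command, never from a script. Its argument "motion" is a list of rows, each an object with "rot": the turn, a rotation vector about the tool's x, y, z in rad, a list of three; "offset": the shift along the tool's x, y, z in mm, a list of three; "fingers": the gripper's target within -1 to 1 (fully open at 1, half-way at 0, shut at -1). A call has 1 to 8 rows; each row shifts and turns the commanded pose from where the row before left it, along the tool's axes as they then stand; what a row does not reach is not made up. A row lasts 1/12 s, in which the tool goes at most 41.7 mm and 7.16 degrees, less where a joint would pass 70% of its speed; a pose out of reach is approached as far as the arm can. A call is refused whole if a number of a shift passes 41.7 or a number of a turn 0.125, either way. A call with a gripper value outside its range is refused whole. The fingers move at their own pace and stop on an object; "grip_force" is the grip in N (left out, the last holds). Time passes only in rows, so rows that do not move let the fingers close. It gives the time, the measured TCP pose, the force, the opening and the grip force at its end, in the units of the state.
- ctrl.state(): the state, without advancing time (a new reading comes with each control period).
- ctrl.get_image(name): name is "side" or "top"; returns a dict with "color" (480x640x3 uint8, red, green, blue), "depth" (480x640 float32, m along the optical axis (not along the pixel's ray), 0 where there is no reading), "intrinsics" (3x3 intrinsics, pixels), "extrinsics" (4x4, takes a point from world to camera coordinates). Camera axes: x right, y down, z forward; pixel columns grow to the right and rows downward; lengths in m; the calibration is good to about 2 mm. A picture is of the moment at which its call begins.
- ctrl.hand_in(): hands the job in; it is judged then, once.
The state is a dict: "clock": time; "qpos": joint angles; "joint_velocities": joint speeds; "joint_efforts": joint torques, N m; "tcp_pos": TCP position; "ee_rot": TCP orientation; "contact_force": force on the tool from outside, world axes, zero at the start; "ft_torque": the same for the moment, N m; "finger_gap": opening from 0.0 (shut) to 1.0 (fully open); "gripper_force": force on a finger pad.
Only numpy, scipy, OpenCV 4.12 (cv2) and the standard library are available. Lean on these libraries where they do the work, as an engineer would, in place of code of your own. Each camera call takes 0.05 s, during which the arm holds its last target. There are 200 camera calls.

TASK

Bring the repair bench's computer up on the screen, by pressing with the closed fingers: first switch the mains box on by pushing the raised end of its rocker fully down, then push the larger round button on the aluminium switch plate fully in so that it stays in, and last press the long bar-shaped key on the selector box all the way down for about half a second and let it go. Do not press the small round reset button or the two square keys, and do not pick up, carry or push about any of the loose things on the bench.

Things in the scene. Friction and masses are not known exactly. Their poses are not given: they have to be found in the camera images.
- mains_box: Mains box fixed to the bench: a light grey metal box 150 (x) x 75 (y) x 45 mm high, with a round white socket on top near its -x end and one wide black rocker (52 x 26 mm) on top, centred 35 mm to +x of the box's middle. Origin: centre of its underside; own x runs along its length from socket to rocker, z up.
- rocker (a joint): Rocker, rad: 0 = off, 0.34 = fully on (stop). A shallow V of two halves, each 26 mm long, meeting on a pivot line along the box's y, 53 mm above the bench. Off: the half by the socket lies level, the outer (+x) half stands up at 0.34 rad, its end 9 mm higher. Pushing that half down (2 to 4 N near its end) until it lies level (top at 53 mm) is on. No spring: it stays where it is left.
- rocker_raised (a point): Point on the top face of the rocker's outer half (the one that is raised when off), 16 mm from the pivot line and on the rocker's centre line; it moves with the rocker, from about 58 mm above the bench when off to 53 mm when on.
- switch_plate: Switch plate of the computer, fixed to the bench: a plain aluminium slab 150 (x) x 75 (y) x 20 mm high with two round steel buttons in black round collars (collar tops 32 mm above the bench), one 38 mm to each side of its middle along its length; which end holds which varies. Origin: centre of its underside, z up.
- power_button (a joint): The larger round button (30 mm across, collar 46 mm), travel in m: 0 = out, 0.006 = fully in (end stop). About 3 N pushes it straight down; it has no spring and stays where it is left.
- power_top (a point): Centre of the top face of the larger round button, 42 mm above the bench when out, 36 mm when in.
- reset_button (a joint): The small round reset button (14 mm across, collar 30 mm), travel in m: 0 = out, 0.004 = in; springs back. To be left alone.
- reset_button_top (a point): Centre of the top face of the small round reset button, 40 mm above the bench.
- selector_box: Screen selector box fixed to the bench: a flat black box 150 (x) x 75 (y) x 32 mm high with three grey keys in a row along its length, their tops 41 mm above the bench: a long bar key across the box near its +x end and two small square keys. Origin: centre of its underside; own x runs along its length towards the bar key, z up.
- bar_key (a joint): The long bar-shaped key (22 mm along the box's x, 50 mm across it), centred 45 mm from the box's middle; travel in m: 0 = up, 0.005 = fully down; a spring returns it, 1.2 N at the top and 4 N fully down.
- bar_key_top (a point): Centre of the top face of the bar key, 41 mm above the bench when up.
- square_key_mid (a joint): Square key (18 mm) nearest the bar key, 53 mm from it centre to centre; travel 0 to 0.005 m, springs back. To be left alone.
- square_key_end (a joint): Square key (18 mm) at the other end of the box, 97 mm from the bar key; travel 0 to 0.005 m, springs back. To be left alone.
- pill_bottle: Loose orange plastic jar with white cap, 44 mm across, 75 mm high, standing between the boxes. Origin: centre of its underside. Leave alone.
- spool: Loose metal solder spool, 52 mm across, 40 mm high, standing between the boxes. Origin: centre of its underside. Leave alone.
- heatsink: Loose finned aluminium heatsink, 45 x 45 x 30 mm, between the boxes. Origin: centre of its underside. Leave alone.
- screwdriver: Loose screwdriver with red handle, 170 mm long, lying beyond the boxes. Origin: under its middle; it lies along its own x. Leave alone.
- mug: Loose white mug, 80 mm across, 90 mm high, beyond the boxes. Origin: centre of its underside. Leave alone.
- drive: Loose dark flat drive, 70 x 100 x 8 mm, lying in front of the robot's base. Origin: centre of its underside. Leave alone.

How it is judged:
On the way, in this order (a step that is already met when the one before it is completed fails the run):
1. the mains rocker is fully on (value of joint rocker above 0.29 rad), for 0.1 s.
2. the larger round button is fully in (value of joint power_button above 0.0048 m), for 0.1 s.
3. the bar key is pressed down (value of joint bar_key above 0.0038 m), for 0.15 s.
At the end, for the whole second after the job is handed in: Rocker on (above 0.29 rad), larger round button in (above 4.8 mm), bar key pressed after them (beyond 3.8 mm for 0.15 s) and up again (below 1 mm), reset button and square keys up (below 1 mm), every loose thing at rest within 20 mm of its start (value of joint rocker above 0.29 rad and value of joint power_button above 0.0048 m and value of joint each of bar_key, reset_button, square_key_mid, square_key_end below 0.001 m and not (distance of pill_bottle from where it was at the start of the episode above 0.02 m) and not (distance of spool from where it was at the start of the episode above 0.02 m) and not (distance of heatsink from where it was at the start of the episode above 0.02 m) and not (distance of screwdriver from where it was at the start of the episode above 0.02 m) and not (distance of mug from where it was at the start of the episode above 0.02 m) and not (distance of drive from where it was at the start of the episode above 0.02 m) and linear speed of each of pill_bottle, spool, heatsink, screwdriver, mug, drive below 0.03 m/s); the robot touches nothing.
It fails at once if the larger round button is pushed before the mains rocker is on (value of joint power_button above 0.002 m and value of joint rocker below 0.25 rad).
It fails at once if the bar key is pressed before the larger round button is in (value of joint bar_key above 0.002 m and value of joint power_button below 0.0045 m).
It fails at once if the reset button or a square key is pressed (over 2 mm) (value of joint any of reset_button, square_key_mid, square_key_end above 0.002 m).
It fails at once if a loose thing is lifted, carried or pushed more than 30 mm (distance of any of pill_bottle, spool, heatsink, screwdriver, mug, drive from where it was at the start of the episode above 0.03 m or height (world z) of any of pill_bottle, spool, heatsink, screwdriver, mug, drive above 0.02 m).
It also fails if it takes over 48 s, if anything falls off the work surface, if the arm or the gripper's body presses on something with over 40 N, if the wrist force passes 120 N, or if a joint passes its speed limit or range.

## Working session

There is one attempt and no reset: what is moved stays moved. The work goes in short steps, Python scripts to look and compute and a tool call to move; the robot and the scene stay as the last step left them, time stands still between calls to the robot, and variables do not carry over. Pictures are saved under pics/ and viewed, at most 10 in all, crops included, and the job is handed in when it is done.

Besides the shell and the picture viewer there is one more tool, called after "Call:" as a command line: name --argument value ..., lists and objects as JSON in quotes. arm_command: Moves the arm, as the interface text tells. Its arguments: {"type":"object","properties":{"motion":{"type":"array"},"grip_force":{"type":"number"}},"required":["motion"]}

```bash
mkdir -p pics; cat > h.py <<'E'
import numpy as np, cv2
from rig import ctrl
def grab(n):
    d=ctrl.get_image(n); np.savez(f'{n}.npz',**d); return d
def world(d,u,v,z=None):
    K,E=d['intrinsics'],d['extrinsics']; r=np.linalg.inv(K)@[u,v,1]
    R,t=E[:3,:3],E[:3,3]; c=-R.T@t; w=R.T@r
    if z is None: s=float(np.median(d['depth'][v-1:v+2,u-1:u+2]))
    else: s=(z-c[2])/w[2]
    return c+s*w
E
python3 - <<'E'
from h import *
for n in('top','side'):
    d=grab(n); cv2.imwrite(f'pics/{n}1.png',d['color'][:,:,::-1])
s=ctrl.state(); print(s)
E
```

```text
{'clock': 0.1, 'qpos': array([-1.39913859e+00,  2.21164779e-01,  1.52751120e+00,  1.18110749e-05,
        1.39470991e+00, -1.26083318e-01]), 'joint_velocities': array([-3.56142721e-05, -2.01572518e-03, -1.44889874e-03, -6.22342780e-04,
        9.35877944e-05,  1.36718950e-03]), 'joint_efforts': array([ 1.34665905e-03, -4.98242605e+01, -3.90545154e+01, -2.02797937e-04,
        5.71644574e-03,  3.20710251e-05]), 'tcp_pos': array([ 0.18326544, -0.59694713,  0.23029012]), 'ee_rot': array([-3.13981511e+00, -2.37030991e-04,  2.97738768e-01]), 'contact_force': array([-0.44169137, -0.09183537,  0.45567722]), 'ft_torque': array([ 0.01370147, -0.02809146,  0.04331939]), 'gripper_force': 0.0, 'finger_gap': 1.0003063387414786}
```

View pics/top1.png

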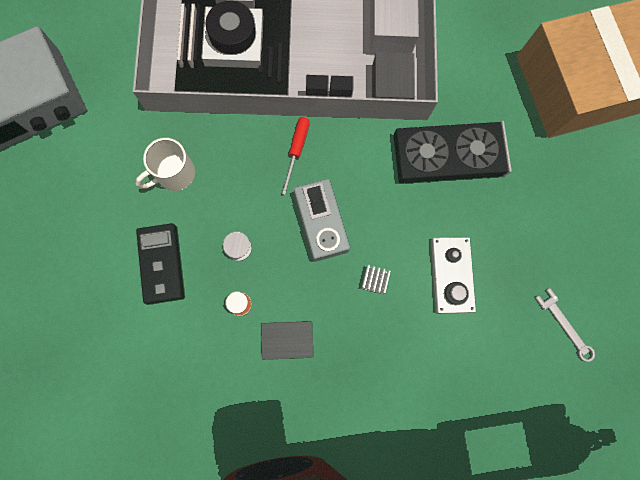

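View pics/side1.png

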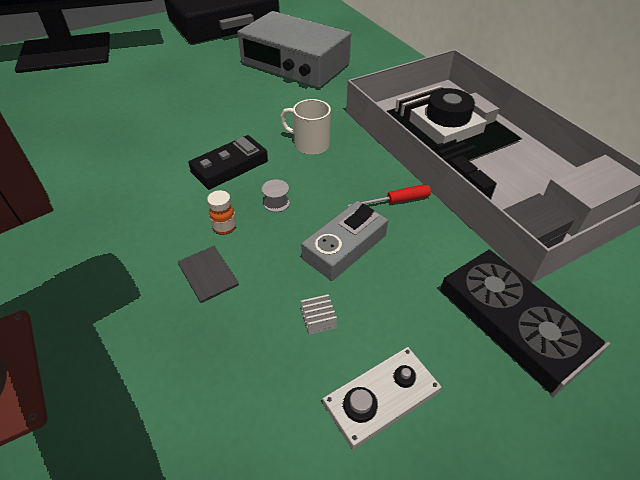

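The top view shows the mains box at (321,220) with its rocker at about (317,200). The switch plate is at (453,275), with the large button at (456,293) and reset at (453,255). The selector is at (160,263), with its bar key at (155,240). I'll enlarge crops of these three.

```bash
python3 - <<'E'
from h import *
d=dict(np.load('top.npz')); c=d['color'][:,:,::-1]
f=lambda u,v:cv2.resize(c[v:v+88,u:u+66],None,fx=4,fy=6.0 if 0 else 4,interpolation=cv2.INTER_CUBIC)
cv2.imwrite('pics/crop.png',np.hstack([f(288,175),f(422,232),f(129,219)]))
for n,u,v,z in [('rock',317,200,.055),('socket',328,239,.045),('power',456,293,.042),('reset',453,255,.040),('bar',155,240,.041),('sqend',159,289,.041),('sqmid',158,266,.041)]:
    print(n,world(d,u,v).round(4),world(d,u,v,z).round(4))
E
```

```text
rock [ 0.6518 -0.0163  0.0519] [ 0.6509 -0.0162  0.055 ]
socket [ 0.5754 -0.0395  0.0475] [ 0.5758 -0.0396  0.045 ]
power [ 0.4773 -0.2892  0.0409] [ 0.4772 -0.2889  0.042 ]
reset [ 0.5522 -0.2866  0.037 ] [ 0.5517 -0.2857  0.04  ]
bar [0.5653 0.2953 0.0409] [0.5653 0.2953 0.041 ]
sqend [0.4709 0.2802 0.0407] [0.4709 0.2801 0.041 ]
sqmid [0.515  0.2857 0.0401] [0.5148 0.2855 0.041 ]
```

View pics/crop.png

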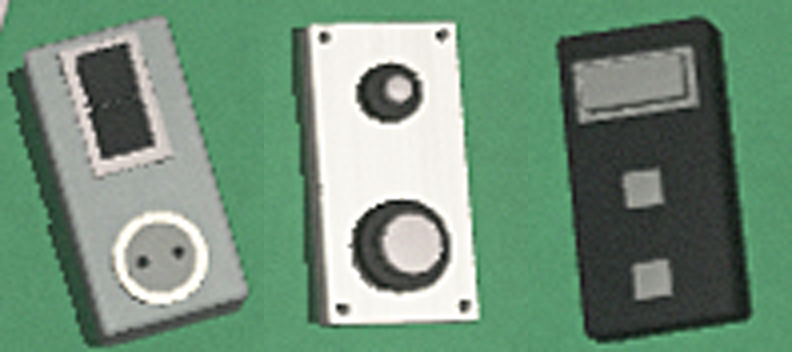

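```bash
cat >> h.py <<'E'
from scipy.spatial.transform import Rotation as Ro
def off(p):
    s=ctrl.state(); R=Ro.from_euler('xyz',s['ee_rot']).as_matrix()
    return (R.T@(np.array(p)-s['tcp_pos'])*1000).round(1)
E
python3 - <<'E'
from h import *
d=dict(np.load('top.npz'))
piv=world(d,317.5,200.5,.053); so=world(d,328,239.5,.047); oe=world(d,313.75,188,.062); ie=world(d,320.75,213.75,.053)
a=(piv-so)[:2]; print('piv',piv,'sock dist(80?)',np.linalg.norm(a),'halves',np.linalg.norm((oe-piv)[:2]),np.linalg.norm((ie-piv)[:2]),'yaw',np.arctan2(a[1],a[0]))
a/=np.linalg.norm(a); T={'rock':np.r_[piv[:2]+.018*a,.058],'power':world(d,459,292.75,.042),'reset':world(d,455.75,254,.04),'bar':world(d,155.25,239.5,.041)}
d2=dict(np.load('side.npz'));K,E=d2['intrinsics'],d2['extrinsics']
for k,p in T.items():
    q=K@(E[:3,:3]@p+E[:3,3]); print(k,p.round(4),'side px',(q[:2]/q[2]).round(1),'off at z.1',off(np.r_[p[:2],.1]))
E
```

```text
piv [ 0.6505049  -0.01728631  0.053     ] sock dist(80?) 0.0792235494017032 halves 0.023916418171463543 0.027367886453941125 yaw 0.28497513782061523
rock [ 0.6678 -0.0122  0.058 ] side px [365.5 210.5] off at z.1 [ 634.7 -416.6  131.2]
power [ 0.4779 -0.2947  0.042 ] side px [360.9 399.6] off at z.1 [ 370.3 -202.3  130.7]
reset [ 0.5538 -0.2912  0.04  ] side px [406.  371.8] off at z.1 [ 443.9 -183.3  130.7]
bar [0.5663 0.2949 0.041 ] side px [245.1 144.1] off at z.1 [ 627.8 -740.   131.8]
```

Call:
arm_command --motion '[{"rot": [0, 0, 0], "offset": [26.4, -17.4, 0], "fingers": -1}, {"rot": [0, 0, 0], "offset": [26.4, -17.4, 0], "fingers": -1}, {"rot": [0, 0, 0], "offset": [26.4, -17.4, 0], "fingers": -1}, {"rot": [0, 0, 0], "offset": [26.4, -17.4, 0], "fingers": -1}, {"rot": [0, 0, 0], "offset": [26.4, -17.4, 0], "fingers": -1}, {"rot": [0, 0, 0], "offset": [26.4, -17.4, 0], "fingers": -1}, {"rot": [0, 0, 0], "offset": [26.4, -17.4, 0], "fingers": -1}, {"rot": [0, 0, 0], "offset": [26.4, -17.4, 0], "fingers": -1}]' --grip_force 40

```text
clock: 0.77
tcp_pos: [0.345, -0.4009, 0.2309]
ee_rot: [-3.141, 0.0, 0.298]
contact_force: [1.1, -0.7, 0.3]
finger_gap: 0.0
gripper_force: 0.0
```

Call:
arm_command --motion '[{"rot": [0, 0, 0], "offset": [26.4, -17.4, 0], "fingers": -1}, {"rot": [0, 0, 0], "offset": [26.4, -17.4, 0], "fingers": -1}, {"rot": [0, 0, 0], "offset": [26.4, -17.4, 0], "fingers": -1}, {"rot": [0, 0, 0], "offset": [26.4, -17.4, 0], "fingers": -1}, {"rot": [0, 0, 0], "offset": [26.4, -17.4, 0], "fingers": -1}, {"rot": [0, 0, 0], "offset": [26.4, -17.4, 0], "fingers": -1}, {"rot": [0, 0, 0], "offset": [26.4, -17.4, 0], "fingers": -1}, {"rot": [0, 0, 0], "offset": [26.4, -17.4, 0], "fingers": -1}]'

```text
clock: 1.43
tcp_pos: [0.506, -0.2059, 0.2309]
ee_rot: [-3.141, 0.0, 0.298]
contact_force: [0.1, -0.8, -0.7]
finger_gap: -0.002
gripper_force: 0.0
```

Call:
arm_command --motion '[{"rot": [0, 0, 0], "offset": [26.4, -17.4, 0], "fingers": -1}, {"rot": [0, 0, 0], "offset": [26.4, -17.4, 0], "fingers": -1}, {"rot": [0, 0, 0], "offset": [26.4, -17.4, 0], "fingers": -1}, {"rot": [0, 0, 0], "offset": [26.4, -17.4, 0], "fingers": -1}, {"rot": [0, 0, 0], "offset": [26.4, -17.4, 20], "fingers": -1}, {"rot": [0, 0, 0], "offset": [26.4, -17.4, 30], "fingers": -1}, {"rot": [0, 0, 0], "offset": [26.4, -17.4, 30], "fingers": -1}, {"rot": [0, 0, 0], "offset": [26.4, -17.4, 30], "fingers": -1}]'

```text
clock: 2.1
tcp_pos: [0.6645, -0.0142, 0.1238]
ee_rot: [3.142, -0.0, 0.298]
contact_force: [0.0, -0.5, 0.8]
finger_gap: 0.005
gripper_force: 0.0
```

```bash
python3 - <<'E'
from h import *
d=grab('side'); c=d['color'][:,:,::-1]
cv2.imwrite('pics/s2.png',cv2.resize(c[110:310,260:480],None,fx=3,fy=3,interpolation=cv2.INTER_CUBIC))
s=ctrl.state(); print(s['clock'],s['tcp_pos'],s['ee_rot'],s['contact_force'],s['finger_gap'],off([.6678,-.0122,.066]))
E
```

```text
2.15 [ 0.66272459 -0.00918911  0.11458496] [-3.13461834  0.00790972  0.30004477] [-3.67711737  2.76217946 -3.93871066] -0.00015699302090100645 [ 4.3  4.7 48.5]
```

View pics/s2.png

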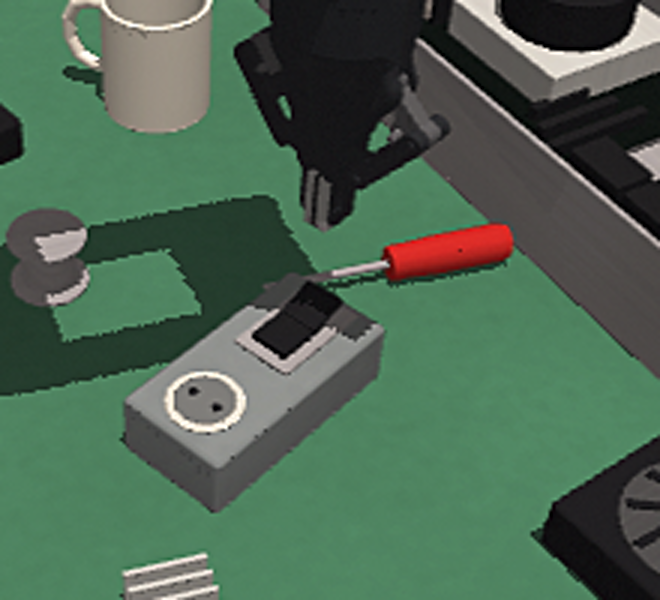

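The shut fingers (crop 320,215) hover above the rocker's raised half (crop 320,300), and the arm is still settling. I'll let it settle, then come down.

Call:
arm_command --motion '[{"rot": [0, 0, 0], "offset": [0, 0, 20], "fingers": -1}, {"rot": [0, 0, 0], "offset": [0, 0, 20], "fingers": -1}, {"rot": [0, 0, 0], "offset": [0, 0, 10], "fingers": -1}, {"rot": [0, 0, 0], "offset": [0, 0, 0], "fingers": -1}, {"rot": [0, 0, 0], "offset": [0, 0, 0], "fingers": -1}, {"rot": [0, 0, 0], "offset": [0, 0, 0], "fingers": -1}]'

```text
clock: 2.65
tcp_pos: [0.6647, -0.016, 0.0767]
ee_rot: [3.141, -0.002, 0.297]
contact_force: [-0.1, 1.1, 1.0]
finger_gap: 0.0
gripper_force: 0.0
```

```bash
python3 - <<'E'
from h import *
s=ctrl.state(); print(s['tcp_pos'],s['contact_force'],off([.6678,-.0122,.053]))
E
```

```text
[ 0.66472316 -0.01596574  0.07674333] [-0.13925576  1.0779044   1.0207294 ] [ 4.  -2.7 23.7]
```

Call:
arm_command --motion '[{"rot": [0, 0, 0], "offset": [4, -2.7, 0], "fingers": -1}, {"rot": [0, 0, 0], "offset": [0, 0, 6], "fingers": -1}, {"rot": [0, 0, 0], "offset": [0, 0, 6], "fingers": -1}, {"rot": [0, 0, 0], "offset": [0, 0, 4], "fingers": -1}, {"rot": [0, 0, 0], "offset": [0, 0, 4], "fingers": -1}, {"rot": [0, 0, 0], "offset": [0, 0, 3], "fingers": -1}, {"rot": [0, 0, 0], "offset": [0, 0, 0], "fingers": -1}, {"rot": [0, 0, 0], "offset": [0, 0, 0], "fingers": -1}]'

```text
clock: 3.32
tcp_pos: [0.6679, -0.0117, 0.0531]
ee_rot: [3.141, -0.002, 0.298]
contact_force: [1.7, 1.2, 4.5]
finger_gap: -0.0
gripper_force: 2.4
```

Nearly home, so I'll push 2 mm further and read the force.

Call:
arm_command --motion '[{"rot": [0, 0, 0], "offset": [0, 0, 1], "fingers": -1}, {"rot": [0, 0, 0], "offset": [0, 0, 1], "fingers": -1}, {"rot": [0, 0, 0], "offset": [0, 0, 0], "fingers": -1}, {"rot": [0, 0, 0], "offset": [0, 0, 0], "fingers": -1}]'

```text
clock: 3.65
tcp_pos: [0.6679, -0.0117, 0.0529]
ee_rot: [3.141, -0.002, 0.298]
contact_force: [-3.0, 1.0, 15.4]
finger_gap: 0.001
gripper_force: 7.7
```

It's on the stop: 15 N and no further movement. I'll lift and check.

Call:
arm_command --motion '[{"rot": [0, 0, 0], "offset": [0, 0, -15], "fingers": -1}, {"rot": [0, 0, 0], "offset": [0, 0, -30], "fingers": -1}, {"rot": [0, 0, 0], "offset": [0, 0, -30], "fingers": -1}, {"rot": [0, 0, 0], "offset": [0, 0, -10], "fingers": -1}, {"rot": [0, 0, 0], "offset": [0, 0, 0], "fingers": -1}, {"rot": [0, 0, 0], "offset": [0, 0, 0], "fingers": -1}]'

```text
clock: 4.15
tcp_pos: [0.6668, -0.0119, 0.1351]
ee_rot: [3.141, -0.0, 0.298]
contact_force: [0.2, -0.0, -1.1]
finger_gap: -0.001
gripper_force: 0.0
```

```bash
python3 - <<'E'
from h import *
d=grab('side'); c=d['color'][:,:,::-1]
cv2.imwrite('pics/s3.png',cv2.resize(c[170:290,290:450],None,fx=4,fy=4,interpolation=cv2.INTER_CUBIC))
s=ctrl.state(); print(s['tcp_pos'],s['contact_force'],off([.4779,-.2947,.06]))
E
```

```text
[ 0.66586853 -0.01183976  0.13359218] [ 0.23838834  0.53684568 -0.92295881] [-262.5  215.3   74. ]
```

View pics/s3.png

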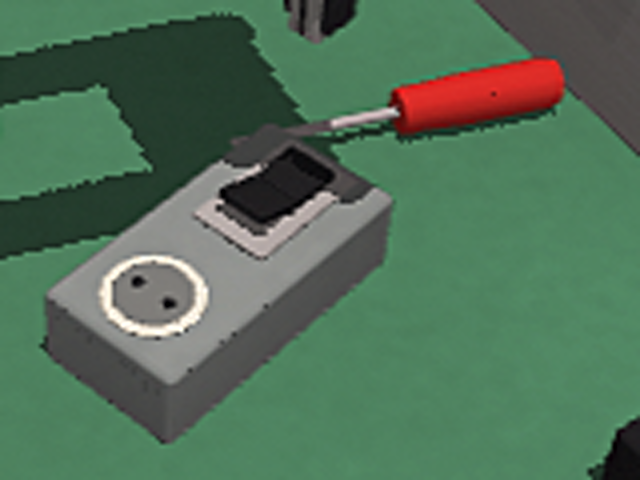

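The crop shows the rocker's socket-side half (crop 245,195) raised and its outer half level, so it's on. Next is the large button.

Call:
arm_command --motion '[{"rot": [0, 0, 0], "offset": [-21.9, 17.9, 0], "fingers": -1}, {"rot": [0, 0, 0], "offset": [-21.9, 17.9, 0], "fingers": -1}, {"rot": [0, 0, 0], "offset": [-21.9, 17.9, 0], "fingers": -1}, {"rot": [0, 0, 0], "offset": [-21.9, 17.9, 0], "fingers": -1}, {"rot": [0, 0, 0], "offset": [-21.9, 17.9, 0], "fingers": -1}, {"rot": [0, 0, 0], "offset": [-21.9, 17.9, 0], "fingers": -1}, {"rot": [0, 0, 0], "offset": [-21.9, 17.9, 0], "fingers": -1}, {"rot": [0, 0, 0], "offset": [-21.9, 17.9, 0], "fingers": -1}]'

```text
clock: 4.87
tcp_pos: [0.5389, -0.2003, 0.1324]
ee_rot: [-3.138, 0.003, 0.298]
contact_force: [0.2, -0.4, 0.5]
finger_gap: 0.0
gripper_force: 0.0
```

Call:
arm_command --motion '[{"rot": [0, 0, 0], "offset": [-21.9, 17.9, 0], "fingers": -1}, {"rot": [0, 0, 0], "offset": [-21.9, 17.9, 0], "fingers": -1}, {"rot": [0, 0, 0], "offset": [-21.9, 17.9, 0], "fingers": -1}, {"rot": [0, 0, 0], "offset": [-21.9, 17.9, 0], "fingers": -1}, {"rot": [0, 0, 0], "offset": [0, 0, 30], "fingers": -1}, {"rot": [0, 0, 0], "offset": [0, 0, 30], "fingers": -1}, {"rot": [0, 0, 0], "offset": [0, 0, 0], "fingers": -1}, {"rot": [0, 0, 0], "offset": [0, 0, 0], "fingers": -1}]'

```text
clock: 5.53
tcp_pos: [0.4759, -0.2921, 0.0716]
ee_rot: [-3.134, 0.005, 0.297]
contact_force: [0.8, 0.3, 1.1]
finger_gap: 0.004
gripper_force: 0.0
```

```bash
python3 - <<'E'
from h import *
d=grab('side'); c=d['color'][:,:,::-1]
cv2.imwrite('pics/s4.png',cv2.resize(c[330:460,300:460],None,fx=4,fy=4,interpolation=cv2.INTER_CUBIC))
s=ctrl.state(); print(s['tcp_pos'],s['contact_force'],off([.4779,-.2947,.036]))
E
```

```text
[ 0.47767567 -0.29323279  0.07388361] [ 0.68972352 -0.29704288  0.36433256] [-0.1  1.6 37.9]
```

View pics/s4.png

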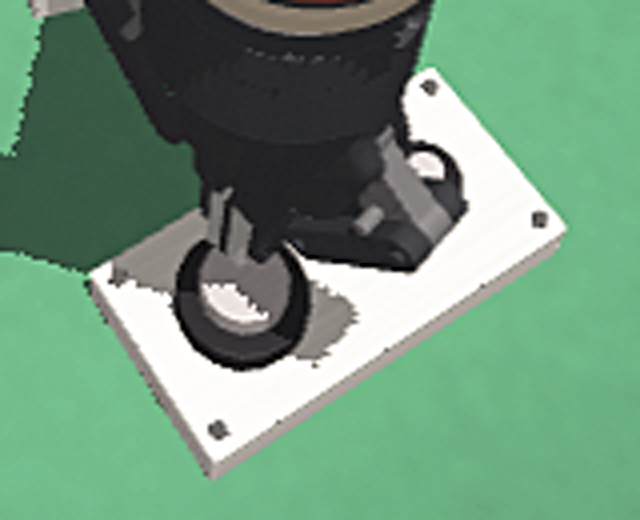

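The shut fingertips (crop 235,240) are above the large button (crop 245,290), and the reset button is well clear. Pressing.

Call:
arm_command --motion '[{"rot": [0, 0, 0], "offset": [0, 1.6, 15], "fingers": -1}, {"rot": [0, 0, 0], "offset": [0, 0, 12], "fingers": -1}, {"rot": [0, 0, 0], "offset": [0, 0, 4], "fingers": -1}, {"rot": [0, 0, 0], "offset": [0, 0, 3], "fingers": -1}, {"rot": [0, 0, 0], "offset": [0, 0, 3], "fingers": -1}, {"rot": [0, 0, 0], "offset": [0, 0, 2], "fingers": -1}, {"rot": [0, 0, 0], "offset": [0, 0, 0], "fingers": -1}, {"rot": [0, 0, 0], "offset": [0, 0, 0], "fingers": -1}]'

```text
clock: 6.25
tcp_pos: [0.4796, -0.2961, 0.0366]
ee_rot: [3.141, -0.001, 0.298]
contact_force: [-0.4, 0.9, 0.4]
finger_gap: 0.001
gripper_force: 0.0
```

Call:
arm_command --motion '[{"rot": [0, 0, 0], "offset": [0, 0, 1], "fingers": -1}, {"rot": [0, 0, 0], "offset": [0, 0, 1], "fingers": -1}, {"rot": [0, 0, 0], "offset": [0, 0, 1], "fingers": -1}, {"rot": [0, 0, 0], "offset": [0, 0, 0], "fingers": -1}, {"rot": [0, 0, 0], "offset": [0, 0, 0], "fingers": -1}]'

```text
clock: 6.67
tcp_pos: [0.4798, -0.2964, 0.0357]
ee_rot: [3.141, -0.0, 0.298]
contact_force: [-5.4, 5.5, 16.2]
finger_gap: -0.001
gripper_force: 8.3
```

The button is on its end stop (16 N at z = 35.7 mm). I'll lift and check.

Call:
arm_command --motion '[{"rot": [0, 0, 0], "offset": [0, 0, -10], "fingers": -1}, {"rot": [0, 0, 0], "offset": [0, 0, -30], "fingers": -1}, {"rot": [0, 0, 0], "offset": [0, 0, -30], "fingers": -1}, {"rot": [0, 0, 0], "offset": [0, 0, -30], "fingers": -1}, {"rot": [0, 0, 0], "offset": [0, 0, 0], "fingers": -1}, {"rot": [0, 0, 0], "offset": [0, 0, 0], "fingers": -1}]'

```text
clock: 7.17
tcp_pos: [0.4808, -0.2972, 0.1362]
ee_rot: [3.137, -0.003, 0.298]
contact_force: [-0.0, 0.3, -0.3]
finger_gap: 0.003
gripper_force: 0.0
```

```bash
python3 - <<'E'
from h import *
o=dict(np.load('side.npz')); d=grab('side'); 
s=ctrl.state(); print(s['tcp_pos'],s['contact_force'],off([.5663,.2949,.041]))
for u,v in[(360,405),(356,402),(364,403)]: print(world(d,u,v))
E
```

```text
[ 0.47961397 -0.29622664  0.13408877] [-1.15933346 -0.19613036 -0.34577251] [ 256.2 -539.8   92.4]
[ 0.47432511 -0.29874995  0.03714753]
[ 0.47207954 -0.29256281  0.03656706]
[ 0.48087124 -0.29849985  0.03547019]
```

Depth puts the button's top at about 36 mm, so it's in. Going to the bar key.

Call:
arm_command --motion '[{"rot": [0, 0, 0], "offset": [12.8, -27, 0], "fingers": -1}, {"rot": [0, 0, 0], "offset": [12.8, -27, 0], "fingers": -1}, {"rot": [0, 0, 0], "offset": [12.8, -27, 0], "fingers": -1}, {"rot": [0, 0, 0], "offset": [12.8, -27, 0], "fingers": -1}, {"rot": [0, 0, 0], "offset": [12.8, -27, 0], "fingers": -1}, {"rot": [0, 0, 0], "offset": [12.8, -27, 0], "fingers": -1}, {"rot": [0, 0, 0], "offset": [12.8, -27, 0], "fingers": -1}, {"rot": [0, 0, 0], "offset": [12.8, -27, 0], "fingers": -1}]'

```text
clock: 7.88
tcp_pos: [0.5124, -0.0575, 0.1312]
ee_rot: [-3.14, 0.003, 0.298]
contact_force: [0.5, -0.4, 1.1]
finger_gap: 0.002
gripper_force: 0.0
```

Call:
arm_command --motion '[{"rot": [0, 0, 0], "offset": [12.8, -27, 0], "fingers": -1}, {"rot": [0, 0, 0], "offset": [12.8, -27, 0], "fingers": -1}, {"rot": [0, 0, 0], "offset": [12.8, -27, 0], "fingers": -1}, {"rot": [0, 0, 0], "offset": [12.8, -27, 0], "fingers": -1}, {"rot": [0, 0, 0], "offset": [12.8, -27, 0], "fingers": -1}, {"rot": [0, 0, 0], "offset": [12.8, -27, 0], "fingers": -1}, {"rot": [0, 0, 0], "offset": [12.8, -27, 0], "fingers": -1}, {"rot": [0, 0, 0], "offset": [12.8, -27, 0], "fingers": -1}]'

```text
clock: 8.55
tcp_pos: [0.5469, 0.1785, 0.131]
ee_rot: [-3.141, 0.003, 0.298]
contact_force: [0.3, 0.1, 0.6]
finger_gap: -0.001
gripper_force: 0.0
```

Call:
arm_command --motion '[{"rot": [0, 0, 0], "offset": [12.8, -27, 0], "fingers": -1}, {"rot": [0, 0, 0], "offset": [12.8, -27, 0], "fingers": -1}, {"rot": [0, 0, 0], "offset": [12.8, -27, 0], "fingers": -1}, {"rot": [0, 0, 0], "offset": [12.8, -27, 0], "fingers": -1}, {"rot": [0, 0, 0], "offset": [0, 0, 30], "fingers": -1}, {"rot": [0, 0, 0], "offset": [0, 0, 30], "fingers": -1}, {"rot": [0, 0, 0], "offset": [0, 0, 0], "fingers": -1}, {"rot": [0, 0, 0], "offset": [0, 0, 0], "fingers": -1}]'

```text
clock: 9.22
tcp_pos: [0.5623, 0.2944, 0.0693]
ee_rot: [3.141, 0.008, 0.298]
contact_force: [0.5, 0.2, 0.3]
finger_gap: -0.001
gripper_force: 0.0
```

```bash
python3 - <<'E'
from h import *
d=grab('side'); c=d['color'][:,:,::-1]
cv2.imwrite('pics/s5.png',cv2.resize(c[70:200,170:330],None,fx=4,fy=4,interpolation=cv2.INTER_CUBIC))
s=ctrl.state(); print(s['tcp_pos'],s['contact_force'],off([.5663,.2949,.036]))
E
```

```text
[0.56434831 0.29491488 0.07191409] [ 0.02398018 -0.62517269 -0.08433828] [ 2.   0.6 35.9]
```

View pics/s5.png

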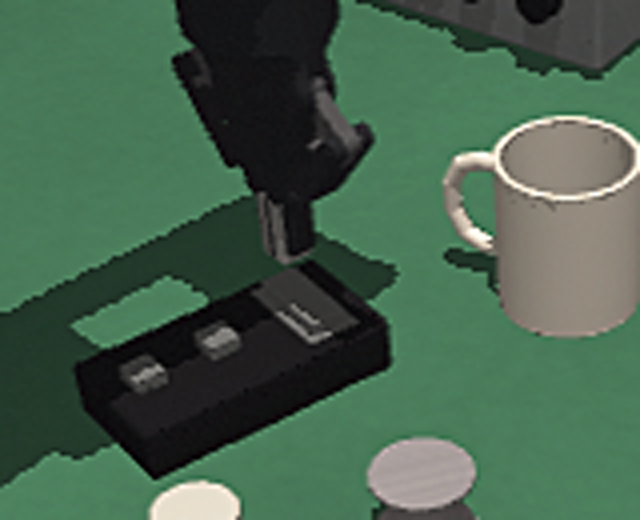

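The fingertips (crop 290,250) are above the bar key (crop 305,305), with the square keys clear. Pressing and holding.

Call:
arm_command --motion '[{"rot": [0, 0, 0], "offset": [1, 0.6, 15], "fingers": -1}, {"rot": [0, 0, 0], "offset": [1, 0, 11], "fingers": -1}, {"rot": [0, 0, 0], "offset": [0, 0, 5], "fingers": -1}, {"rot": [0, 0, 0], "offset": [0, 0, 5], "fingers": -1}, {"rot": [0, 0, 0], "offset": [0, 0, 3], "fingers": -1}, {"rot": [0, 0, 0], "offset": [0, 0, 0], "fingers": -1}, {"rot": [0, 0, 0], "offset": [0, 0, 0], "fingers": -1}, {"rot": [0, 0, 0], "offset": [0, 0, 0], "fingers": -1}]'

```text
clock: 9.93
tcp_pos: [0.5676, 0.2951, 0.036]
ee_rot: [3.141, 0.001, 0.298]
contact_force: [-6.1, -4.0, 10.5]
finger_gap: 0.001
gripper_force: 5.5
```

Call:
arm_command --motion '[{"rot": [0, 0, 0], "offset": [0, 0, 0.5], "fingers": -1}, {"rot": [0, 0, 0], "offset": [0, 0, 0], "fingers": -1}, {"rot": [0, 0, 0], "offset": [0, 0, -10], "fingers": -1}, {"rot": [0, 0, 0], "offset": [0, 0, -30], "fingers": -1}, {"rot": [0, 0, 0], "offset": [0, 0, -30], "fingers": -1}, {"rot": [0, 0, 0], "offset": [0, 0, -30], "fingers": -1}, {"rot": [0, 0, 0], "offset": [0, 0, -10], "fingers": -1}, {"rot": [0, 0, 0], "offset": [0, 0, 0], "fingers": -1}]'

```text
clock: 10.6
tcp_pos: [0.5703, 0.2966, 0.1484]
ee_rot: [-3.141, -0.008, 0.298]
contact_force: [-0.1, -0.6, 0.1]
finger_gap: -0.005
gripper_force: 0.0
```

```bash
python3 - <<'E'
from h import *
d=grab('side'); cv2.imwrite('pics/s6.png',d['color'][:,:,::-1])
print(ctrl.state()['tcp_pos'],[world(d,u,v)[2].round(4) for u,v in[(245,145),(248,148),(242,142)]])
E
```

```text
[0.56875231 0.29599591 0.14552434] [np.float64(0.042), np.float64(0.042), np.float64(0.0415)]
```

View pics/s6.png

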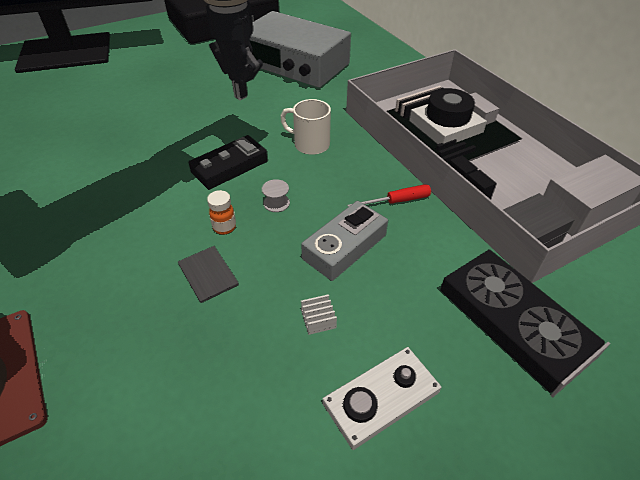

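The bar key is up again (about 41.5 mm at 245,145). The rocker is on (357,217), the large button is in (361,402), and nothing loose has moved. Handing in.

```bash
python3 -c "
from rig import ctrl
print(ctrl.hand_in())"
```

```text
the job is handed in; nothing more can be done
None
```

I switched the mains rocker on, pushed the large button in, and pressed and released the bar key, in that order; the last picture showed nothing loose had moved, and the job is handed in (no verdict was returned).

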